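# Lift a painted plate off the drying rack and pack it into the kiln tray

## Robot

A 6-joint arm with a two-finger parallel gripper is mounted at the origin on the work surface. World frame = base frame: x ahead of the robot, y to its left, z up, the work surface at z = 0. Lengths are in m, angles in rad, forces in N, time in s.
With the tool pointing down it reaches from about 0.325 to 1 m from the base axis. Payload 5.1 kg.
Tool frame: the origin (TCP) lies between the finger pads; the fingertips stand 17 mm ahead of it and the grasp point (between the pads) lies 2 mm behind it; z points along the fingers, y is the line along which they close (so a half turn about z gives the same grasp; the last joint's range is limited). The gripper opens to 85 mm and grips with 20 to 120 N. Pads are 22 mm wide; open, the fingers measure 114 mm over their backs; the gripper's body (76 mm by 85 mm) begins 54 mm behind the grasp point. The pads swing forward as they close: fully open they stand 13 mm farther back than shut.
Start: joints at [1.17, 0.124, 1.65, -0, 1.367, -0.083], TCP at [0.203, 0.617, 0.248] pointing down, gripper open.
Joint ranges: [-2.61, 2.61], [-1.02, 2.33], [0.03, 2.71], [-1.35, 4.49], [0.32, 2.68], [-2.91, 2.91]. Speed limits (rad/s): [2.57, 2.57, 3.14, 3.14, 3.14, 3.14].

## Interface

Orientations are given as a rotation vector (axis times angle).
In Python, from bench import arm, capture, camera_info, job, nets gives the robot as it stands.
- The arm moves only by the tool send_rows, never from a script. Its argument "deltas" is a list that holds one entry, the list of rows, each a list of 7 numbers: the opening, from -1 (shut) to 1 (fully open), then the shift along the tool's x, y, z in cm, then the turn, a rotation vector about the tool's x, y, z in degrees. A call has 1 to 20 rows; each row shifts and turns the commanded pose from where the row before left it, along the tool's axes as they then stand; what a row does not reach is not made up. A row lasts 1/10 s, in which the tool goes at most 50 mm and 8.59 degrees, less where a joint would pass 70% of its speed; a pose out of reach is approached as far as the arm can. A call with a gripper value outside its range is refused whole. The fingers move at their own pace and stop on an object; "newtons" is the grip in N (left out, the last holds). Time passes only in rows, so rows that do not move let the fingers close. It gives the time, the measured TCP pose, the force, the opening and the grip force at its end, in the units of the state.
- arm.state(): the state, without advancing time (a new reading comes with each control period).
- capture(name): name is "scene" or "top" or "wrist"; returns the picture (480x640x3 uint8, red, green, blue); there is no depth.
- camera_info(name): a dict with "K" (3x3 intrinsics, pixels), "extrinsics" (4x4, takes a point from world to camera coordinates); the wrist camera has in their place "T_tool_cam" (4x4, takes a point from camera to tool coordinates, whose origin is the TCP and whose axes are the flange's). Camera axes: x right, y down, z forward; pixel columns grow to the right and rows downward; lengths in m; the calibration is good to about 2 mm. A picture is of the moment at which its call begins: read the wrist's pose just before it. camera_info takes no time and is no camera call.
- job.hand_in(): hands the job in; it is judged then, once.
Trained networks look in the newest picture that a camera, given by its name, has taken for a name from the list of things; names that differ only in an ending like _2 or _b are one class to them, and where a whole thing is asked for, a point or a joint stands for the part that bears it (a point fixed in the world has none). Each returns a list of dicts, best first, with "score" (0 to 1); they miss things now and then, are a little off and sometimes report something else, mostly with a low value. They report only what shows in the picture. A call takes as long as a camera call. They do not tell look-alikes from the thing itself.
- nets.spot_in(camera, thing): "extent" ([left, top, width, height] in pixels, round what is visible of it).
- nets.place_of(camera, thing): "xy" ([column, row] in pixels: a listed point, or the origin of a listed thing).
The state is a dict: "time_s": time; "q": joint angles; "dq": joint speeds; "joint_efforts": joint torques, N m; "ee_pos": TCP position; "tool_rot": TCP orientation; "contact_force": force on the tool from outside, world axes, zero at the start; "wrist_torque": the same for the moment, N m; "finger_gap": finger opening in m; "grasp_force": force on a finger pad.
Only numpy, scipy, OpenCV 4.12 (cv2) and the standard library are available. Lean on these libraries where they do the work, as an engineer would, in place of code of your own. Each camera call takes 0.05 s, during which the arm holds its last target. There are 200 camera calls.

## Task

Slide the steel lifter under the coral plate on the drying rack, lift the plate out on it and set it down on the blue mat, then draw the lifter out and lay it back down flat on the table. Then take the plate by its edges with the fingers, lift it into the kiln tray and push it square and flush into the corner between the two orange walls, its long side against the long orange wall. Do not drop or tip the plate, and leave the blue plate and the other things alone.

Things in the scene. Friction and masses are not known exactly. Their poses are not given: they have to be found in the camera images.
- coral_plate: coral rectangular plate with cream dots, 19 mm high, 0.17 kg: slab 64 mm (x) by 110 mm (y) by 9 mm on two foot bars 10 mm high, each 56 mm along x, 12 mm wide, centred at y = +-43 mm: a tunnel 74 mm wide and 10 mm high runs under it along x. Origin: centre of its underside (bottom of the feet); z up. A half turn about z counts the same
- blue_plate: the same kind of plate in blue with yellow dots, standing in the other bay of the rack; leave it alone
- lifter: steel lifter, 0.15 kg, lying flat: blade 54 mm wide, 3 mm thick, from x = -60 to +100 mm; over its rear a wooden handle bar 92 mm long (x = -66 to +26), 18 mm wide, from z = 33 to 59 mm, on two slim posts, the front one ending at x = +17; the blade ahead of it is free. x points to the free end, z up, origin on the blade's underside
- lifter_grip (a point): centre of the lifter's handle bar, 46 mm above the blade's underside, at x = -20 mm of the lifter; take it here across the 18 mm width
- lifter_tip (a point): middle of the front edge of the lifter's blade, at x = +100 mm of the lifter
- rack: fixed pale-wood drying rack 92 mm (x) by 276 mm (y): floor 4 mm thick, walls 8 mm thick and 34 mm high: back (+x, inner face at x = 38 mm) and sides at y = -134, 0, +134 mm. Two bays 126 mm wide, open at the front (-x). In each stands a plate, its x along the rack's, some 7 mm from the back wall: too close for a finger. Origin: centre of its underside
- mat: fixed blue mat 150 mm (x) by 170 mm (y), 3 mm thick, flat on the table. Origin: centre of its underside
- tray: fixed kiln tray 186 mm (x) by 236 mm (y) outside; grey floor 5 mm thick, walls 8 mm thick, tops at 35 mm; inside 170 by 220 mm. The long wall at +x and the short wall at +y are orange, the other two grey. Origin: centre of its underside
- tray_corner (a point): the inner corner between the two orange walls, on the tray's floor, axes as the tray's: the room for the plate lies towards its -x and -y. Flush, the plate's centre is at x = -32 mm, y = -55 mm here
- pink_bottle: pink paint bottle with white cap, 40 mm diameter, 117 mm tall; bystander, origin at the centre of its underside
- green_bottle: green paint bottle with white cap, 40 mm diameter, 117 mm tall; bystander, origin at the centre of its underside
- sponge: round yellow sponge, 80 mm diameter, 28 mm high; bystander, origin at the centre of its underside
- tumbler: empty clear glass tumbler, 72 mm diameter, 90 mm tall; bystander, origin at the centre of its underside
- palette: white paint palette with six colours, 90 x 150 x 9 mm; bystander, origin at the centre of its underside
- paintbrush: flat glaze brush with blue handle, 180 mm long; bystander, origin at the middle of its length on the table
- mug: cream mug, 80 mm diameter, 85 mm tall, handle at its +y; bystander, origin at the centre of its underside
Things that resemble listed ones, but are neither listed nor needed, are in the scene too. Several things look just like the coral_plate: the one meant starts nearest to the robot's base. What is shaped like the lifter but purple is not meant.

How it is judged:
By the outcome, as a careful person would: the job done as asked, in the order asked, and still so for the second after the job is handed in, with the robot touching nothing.
It also fails if it takes over 72 s, if anything falls off the work surface, if the arm or the gripper's body presses on something with over 40 N, if the wrist force passes 120 N, or if a joint passes its speed limit or range.

## Working session

There is one attempt and no reset: what is moved stays moved. The work goes in short steps, Python scripts to look and compute and a tool call to move; the robot and the scene stay as the last step left them, time stands still between calls to the robot, and variables do not carry over. Pictures are saved under pics/ and viewed, at most 10 in all, crops included, and the job is handed in when it is done.

Besides the shell and the picture viewer there is one more tool, called after ">>>" as a command line: name --argument value ..., lists and objects as JSON in quotes. send_rows: Moves the arm, as the interface text tells. Its arguments: {"type":"object","properties":{"deltas":{"type":"array"},"newtons":{"type":"number"}},"required":["deltas"]}

```bash
mkdir -p pics; ls; python3 - <<'E'
from bench import arm,capture,camera_info,nets
import cv2,numpy as np
np.set_printoptions(precision=4,suppress=True)
for c in ("top","scene"):
    im=capture(c); cv2.imwrite(f"pics/{c}0.png",im[...,::-1])
    i=camera_info(c); print(c,np.array(i["K"]).tolist(),np.array(i["extrinsics"]).round(4).tolist())
    for t in ["coral_plate","lifter","lifter_grip","lifter_tip","rack","mat","tray","tray_corner"]:
        print(t,[(round(d["score"],2),np.round(d["xy"],1).tolist()) for d in nets.place_of(c,t)])
print(camera_info("wrist")); print(arm.state())
E
```

```text
pics
top [[564.4700969663373, 0.0, 317.05746809176685], [0.0, 564.4700969663373, 238.07843348373976], [0.0, 0.0, 1.0]] [[0.0168, -0.9998, 0.0064, 0.0329], [-0.9847, -0.0177, -0.1732, 0.505], [0.1733, -0.0034, -0.9849, 1.4149], [0.0, 0.0, 0.0, 1.0]]
coral_plate [(0.96, [238.0, 130.1]), (0.79, [258.9, 194.0]), (0.27, [191.4, 189.7])]
lifter [(0.93, [194.7, 368.6]), (0.62, [212.1, 278.8])]
lifter_grip [(0.64, [184.9, 378.4]), (0.57, [211.8, 282.5])]
lifter_tip [(0.81, [184.5, 250.3]), (0.73, [212.4, 333.7])]
rack [(0.88, [284.2, 191.9])]
mat [(0.75, [326.0, 248.0]), (0.5, [376.9, 180.8])]
tray [(0.73, [460.7, 236.9])]
tray_corner [(0.84, [435.6, 190.5])]
scene [[557.0789960055032, 0.0, 312.3198772858482], [0.0, 557.0789960055032, 234.61984810764434], [0.0, 0.0, 1.0]] [[-0.2997, 0.954, 0.0112, 0.0909], [0.594, 0.1957, -0.7803, -0.2605], [-0.7466, -0.2272, -0.6253, 1.81], [0.0, 0.0, 0.0, 1.0]]
coral_plate [(0.96, [350.5, 293.5]), (0.8, [364.0, 366.4])]
lifter [(0.68, [441.6, 204.7]), (0.59, [419.5, 249.1])]
lifter_grip [(0.87, [419.4, 230.2]), (0.86, [448.2, 184.6]), (0.32, [441.9, 274.3]
[... 343 characters left out ...]
   ,   1.    ]]), 'T_tool_cam': array([[ 0.0016, -0.9529, -0.3032,  0.0786],
       [ 1.    ,  0.0014,  0.0008,  0.0013],
       [-0.0004, -0.3032,  0.9529, -0.125 ],
       [ 0.    ,  0.    ,  0.    ,  1.    ]])}
{'time_s': 0.9, 'q': array([ 1.1704,  0.1238,  1.6503, -0.    ,  1.3675, -0.0826]), 'dq': array([-0.0009,  0.0004, -0.001 ,  0.0003, -0.0006, -0.0004]), 'joint_efforts': array([ -0.0001, -42.3575, -36.5771,   0.0001,   0.0002,  -0.    ]), 'ee_pos': array([0.2031, 0.6174, 0.2483]), 'tool_rot': array([0.4971, 3.102 , 0.    ]), 'contact_force': array([-0.6039, -0.3041,  0.2875]), 'wrist_torque': array([ 0.0164,  0.0355, -0.0517]), 'grasp_force': 0.0, 'finger_gap': 0.08538869104255227}
```

View pics/top0.png

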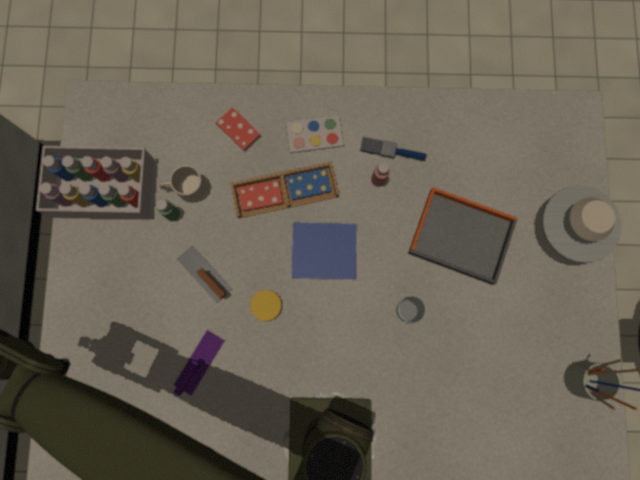

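View pics/scene0.png

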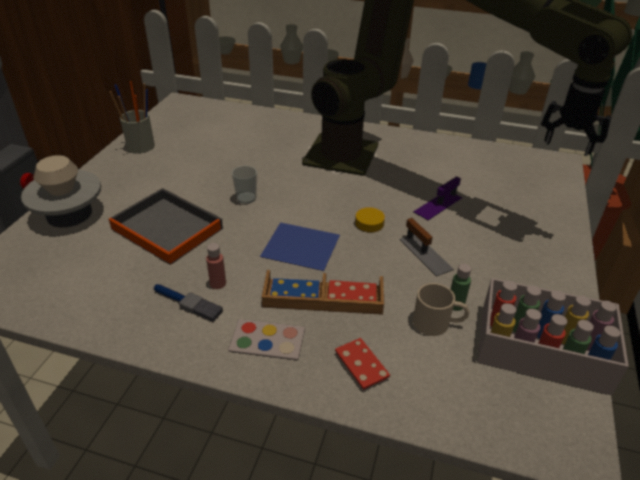

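The top view shows two coral dotted plates. One is in the rack at (260,194) and the other lies loose on the table at (238,130). The steel lifter is at (205,275) with its tip at about (183,255), and the purple look-alike is at (200,362). The mat is at (325,250). The tray's orange corner is at about (435,191). The coral plate in the rack is nearer the base, so I choose that one, with the steel lifter.

```bash
cat > h.py <<'E'
import numpy as np,cv2
from scipy.spatial.transform import Rotation as R
from bench import arm,capture,camera_info,nets
np.set_printoptions(precision=4,suppress=True)
def cam(c):
    i=camera_info(c); K=np.array(i["K"])
    if c=="wrist":
        s=arm.state(); T=np.eye(4); T[:3,:3]=R.from_rotvec(s["tool_rot"]).as_matrix(); T[:3,3]=s["ee_pos"]
        return K,np.linalg.inv(T@np.array(i["T_tool_cam"]))
    return K,np.array(i["extrinsics"])
def w(KE,px,z):
    K,E=KE; C=-E[:3,:3].T@E[:3,3]
    px=np.atleast_2d(np.asarray(px,float))
    d=np.c_[px,np.ones(len(px))]@np.linalg.inv(K).T@E[:3,:3]
    return (C+d*((z-C[2])/d[:,2])[:,None])[:,:2]
def p(KE,X):
    K,E=KE; v=np.atleast_2d(X)@E[:3,:3].T+E[:3,3]; v=v@K.T; return v[:,:2]/v[:,2:]
def rect(KE,mask,z,near=None):
    "largest blob (or the one containing near) -> metric min-area rectangle at height z"
    n,l,s,c=cv2.connectedComponentsWithStats(mask.astype(np.uint8))
    k=1+np.argmax(s[1:,4]) if near is None else 1+np.argmin(np.linalg.norm(c[1:]-near,axis=1)+1e3*(s[1:,4]<60))
    ct=cv2.findContours((l==k).astype(np.uint8),0,1)[0][0][:,0,:]
    g=w(KE,ct,z); (cx,cy),(a,b),t=cv2.minAreaRect((g*1000).astype(np.float32))
    return dict(c=np.array([cx,cy])/1000,size=(round(a,1),round(b,1)),ang=round(t,1),px=c[k].round(1))
E
python3 - <<'E'
from h import *
im=cv2.cvtColor(cv2.imread("pics/top0.png"),cv2.COLOR_BGR2HSV).astype(int); H,S,V=im[...,0],im[...,1],im[...,2]
k=cam("top")
print("hsv mat",im[250,325],"coral",im[188,250],"orange",im[192,450],"blade",im[262,192],"table",im[300,150],"handle",im[284,212],"rack",im[168,300], "trayfloor",im[236,462])
print("mat",rect(k,(H>108)&(H<125)&(S>90)&(V>50),.003,(325,250)))
coral=((H<8)|(H>172))&(S>110)
coral=cv2.morphologyEx(coral.astype(np.uint8),cv2.MORPH_CLOSE,np.ones((5,5)))
print("coral",rect(k,coral,.023,(260,194)))
print("rack",rect(k,cv2.morphologyEx(((S>95)&(np.arange(480)[:,None]<225)&(np.arange(480)[:,None]>155)&(np.arange(640)>225)&(np.arange(640)<345)).astype(np.uint8),cv2.MORPH_CLOSE,np.ones((5,5))),.034))
for n,px,z in [("tip",(184.5,250.3),.003),("grip",(211.8,282.5),.046),("lifter",(212.1,278.8),0),("corner",(435.6,190.5),.005),("tray",(460.7,236.9),0),("sponge",(265,305),.02),("greenb",(168,210),.05),("mug",(187,181),.05),("tumbler",(409,310),.05),("pinkb",(381,174),.06),("coral2",(238,130),.02)]:
    print(n,w(k,px,z))
o=((H<12)&(S>150)&(np.arange(640)>390)&(np.arange(640)<530)); ct=np.argwhere(o)[:,::-1]; print(len(ct))
im=cv2.imread("pics/top0.png")
a=cv2.resize(im[140:300,160:360],None,fx=4,fy=4,interpolation=3)[:600]
cv2.imwrite("pics/crop1.png",a)
E
```

```text
hsv mat [115  79 103] coral [ 11  87 144] orange [ 15  66 124] blade [ 19  28 100] table [ 19  45 124] handle [ 12 152  92] rack [ 16  95 113] trayfloor [23 36 86]
mat {'c': array([ 0.7587, -0.1703]), 'size': (0.0, 8.6), 'ang': 89.6, 'px': array([396. , 150.5])}
coral {'c': array([0.6223, 0.1955]), 'size': (66.0, 109.9), 'ang': 12.6, 'px': array([259.9, 194.9])}
rack {'c': array([0.6351, 0.1298]), 'size': (97.9, 274.4), 'ang': 13.3, 'px': array([284.2, 189.6])}
tip [[0.4725 0.3914]]
grip [[0.3845 0.3073]]
lifter [[0.3986 0.3153]]
corner [[ 0.6473 -0.2762]]
tray [[ 0.5222 -0.3418]]
sponge [[0.3314 0.1725]]
greenb [[0.5703 0.4292]]
mug [[0.6488 0.3844]]
tumbler [[ 0.3235 -0.1931]]
pinkb [[ 0.6743 -0.1223]]
coral2 [[0.8028 0.2613]]
625
```

View pics/crop1.png

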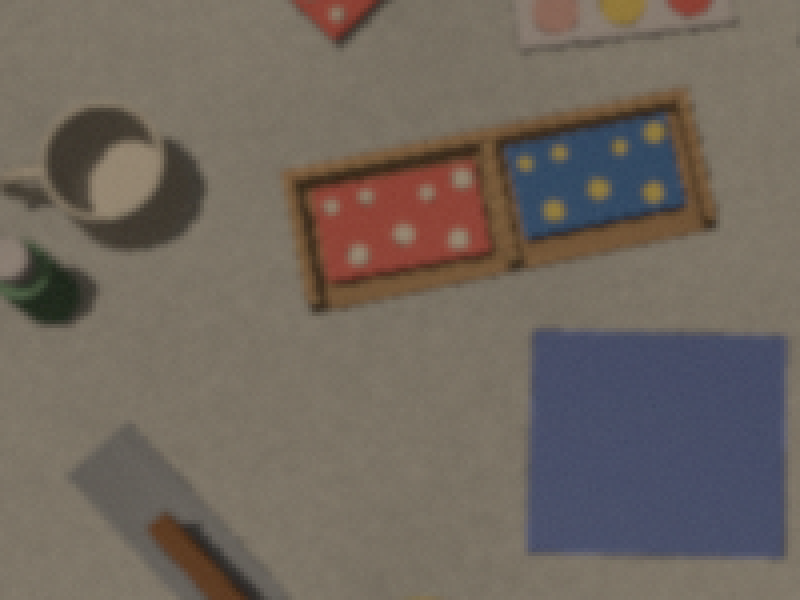

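The crop confirms the choice. The red dotted plate sits in the rack's left bay, and the steel lifter with the wooden handle points up-left. The bay opens towards the robot, at a yaw of about 13°. Next I go over the lifter with the wrist camera on its tip side.

>>> send_rows --deltas '[[[1,0,0,0,0,0,8.43],[1,0,0,0,0,0,8.43],[1,0,0,0,0,0,8.43],[1,0,0,0,0,0,8.43],[1,0,0,0,0,0,8.43],[1,0,0,0,0,0,8.43],[1,0,0,0,0,0,8.43],[1,0,0,0,0,0,8.43],[1,0,0,0,0,0,8.43],[1,0,0,0,0,0,8.43],[1,0,0,0,0,0,8.43],[1,0,0,0,0,0,8.43],[1,0,0,0,0,0,8.43],[1,0,0,0,0,0,8.43]]]'

```text
time_s: 2.3
ee_pos: [0.2031, 0.6174, 0.2483]
tool_rot: [2.919, 1.162, -0.0]
contact_force: [-0.4, 0.3, -0.5]
finger_gap: 0.0853
grasp_force: 0.0
```

>>> send_rows --deltas '[[[1,-0.7,3.9,0,0,0,0],[1,-0.7,3.9,0,0,0,0],[1,-0.7,3.9,0,0,0,0],[1,-0.7,3.9,0,0,0,0],[1,-0.7,3.9,0,0,0,0],[1,-0.7,3.9,0,0,0,0],[1,-0.7,3.9,0,0,0,0],[1,-0.7,3.9,0,0,0,0],[1,-0.7,3.9,0,0,0,0],[1,0,0,0,0,0,0],[1,0,0,0,0,0,0]]]'

```text
time_s: 3.4
ee_pos: [0.4008, 0.3199, 0.2485]
tool_rot: [-2.916, -1.168, -0.001]
contact_force: [-0.6, -0.4, -0.4]
finger_gap: 0.0851
grasp_force: 0.0
```

```bash
python3 - <<'E'
from h import *
k=cam("wrist"); im=capture("wrist"); cv2.imwrite("pics/w1.png",im[...,::-1])
s=arm.state(); print(s["time_s"],s["ee_pos"],s["tool_rot"],s["finger_gap"])
for t,z in [("lifter",0),("lifter_grip",.046),("lifter_tip",.003),("coral_plate",.004),("rack",0),("mat",0)]:
    print(t,[(round(d["score"],2),np.round(d["xy"]).tolist(),w(k,d["xy"],z)[0]) for d in nets.place_of("wrist",t)])
E
```

```text
3.45 [0.4004 0.3206 0.2484] [-2.915  -1.1702 -0.0001] 0.08562512137922447
lifter [(0.75, [181.0, 318.0], array([0.1642, 0.3483])), (0.72, [321.0, 203.0], array([0.3954, 0.3221]))]
lifter_grip [(0.94, [150.0, 343.0], array([0.1488, 0.3572])), (0.92, [322.0, 228.0], array([0.3847, 0.3103]))]
lifter_tip [(0.94, [319.0, 111.0], array([0.4654, 0.392 ])), (0.89, [254.0, 295.0], array([0.2551, 0.3022]))]
coral_plate [(0.69, [554.0, 129.0], array([0.6239, 0.1997]))]
rack [(0.81, [597.0, 161.0], array([0.6392, 0.1356]))]
mat [(0.95, [538.0, 312.0], array([0.4839, 0.0258]))]
```

View pics/w1.png

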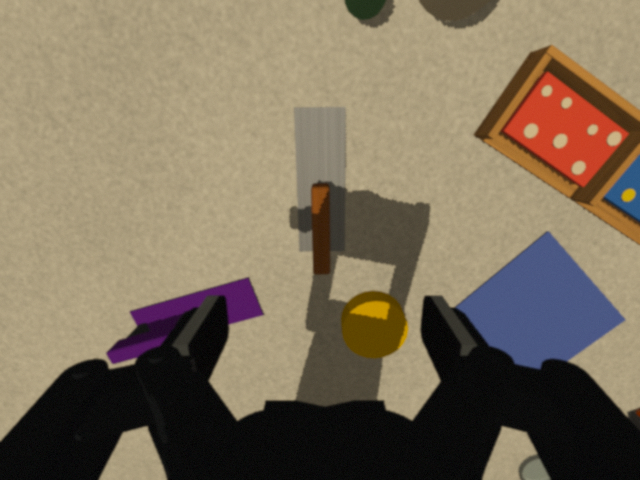

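The wrist view shows the steel lifter almost upright. Its blade's front corners are at (294,107) and (346,107), its rear corners at (300,250) and (345,250), and the handle top runs from (321,184) to (321,273). The rack, mat and sponge are at the right and the purple lifter is at the left.

```bash
python3 - <<'E'
from h import *
K=cam("wrist")
q=np.array([[294,107],[346.5,107],[300,250.5],[345,250.5]])
g=w(K,q,.003); print(g); tip=(g[0]+g[1])/2; rear=(g[2]+g[3])/2; d=tip-rear
print("tip",tip,"rear",rear,"len",np.linalg.norm(d),"yaw",np.degrees(np.arctan2(d[1],d[0])),"wid",np.linalg.norm(g[0]-g[1]),np.linalg.norm(g[2]-g[3]))
h=w(K,[[321,184],[321.5,273]],.059); d2=h[0]-h[1]; print("handle",h,h.mean(0),np.linalg.norm(d2),np.degrees(np.arctan2(d2[1],d2[0])))
im=cv2.imread("pics/w1.png"); hsv=cv2.cvtColor(im,cv2.COLOR_BGR2HSV).astype(int);H,S,V=hsv[...,0],hsv[...,1],hsv[...,2]
print("coral",rect(K,cv2.morphologyEx((((H<9)|(H>172))&(S>150)&(V>120)).astype(np.uint8),cv2.MORPH_CLOSE,np.ones((11,11))),.023,(565,130)))
mat=w(K,[[549,232],[625,320],[456,305]],.003); print("mat corners",mat)
E2=cam("top"); 
m=cv2.cvtColor(cv2.imread("pics/top0.png"),cv2.COLOR_BGR2HSV).astype(int); print("mat top",rect(E2,(m[...,0]>108)&(m[...,0]<125)&(m[...,1]>60)&(m[...,2]>60),.003,(325,250)))
E
```

```text
[[0.4491 0.4141]
 [0.4869 0.3749]
 [0.3366 0.3019]
 [0.3736 0.2636]]
tip [0.468  0.3945] rear [0.3551 0.2828] len 0.158853746642093 yaw 44.70766659880748 wid 0.05455885121566654 0.05324870403055756
handle [[0.4174 0.3443]
 [0.3518 0.2806]] [0.3846 0.3124] 0.09144786031354951 44.10794168903819
coral {'c': array([0.6217, 0.1999]), 'size': (64.5, 111.0), 'ang': 12.6, 'px': array([565.2, 129.8])}
mat corners [[ 0.5544  0.109 ]
 [ 0.5537 -0.0586]
 [ 0.4185  0.1124]]
mat top {'c': array([0.479 , 0.0227]), 'size': (164.5, 144.5), 'ang': 89.6, 'px': array([323.9, 250.5])}
```

>>> send_rows --deltas '[[[1,-0.6,-0.16,3,0,0,-0.7],[1,-0.6,-0.16,3,0,0,0],[1,-0.6,-0.16,3,0,0,0],[1,0,0,3,0,0,0],[1,0,0,3,0,0,0],[1,0,0,2,0,0,0],[1,0,0,2,0,0,0],[1,0,0,1.4,0,0,0],[1,0,0,0,0,0,0],[1,0,0,0,0,0,0],[-0.6,0,0,0,0,0,0],[-0.6,0,0,0,0,0,0],[-0.6,0,0,0,0,0,0],[-0.6,0,0,0,0,0,0]]]' --newtons 30

```text
time_s: 5.15
ee_pos: [0.3845, 0.3114, 0.0449]
tool_rot: [-2.908, -1.189, -0.002]
contact_force: [-0.5, -0.5, -0.4]
finger_gap: 0.0283
grasp_force: 0.0
```

>>> send_rows --deltas '[[[-1,0,0,0,0,0,0],[-1,0,0,0,0,0,0],[-1,0,0,0,0,0,0],[-1,0,0,0,0,0,0],[-1,0,0,0,0,0,0],[-1,0,0,0,0,0,0]]]' --newtons 110

```text
time_s: 5.75
ee_pos: [0.3846, 0.3114, 0.0448]
tool_rot: [2.908, 1.189, 0.001]
contact_force: [-1.1, -2.0, 5.7]
finger_gap: 0.0164
grasp_force: 107.8
```

>>> send_rows --deltas '[[[-1,0,0,-1,0,0,0],[-1,0,0,-2,0,0,0],[-1,0,0,-3,0,0,0],[-1,0,0,-2,0,0,0],[-1,0,0,0,0,0,6.3],[-1,0,0,0,0,0,6.3],[-1,0,0,0,0,0,6.3],[-1,0,0,0,0,0,6.3],[-1,0,0,0,0,0,6.5],[-1,0.4,2.7,0,0,0,0],[-1,0.4,2.7,0,0,0,0],[-1,0.4,2.7,0,0,0,0],[-1,0.4,2.7,0,0,0,0],[-1,0.4,2.7,0,0,0,0],[-1,0.4,2.7,0,0,0,0],[-1,0,0,2,0,0,0],[-1,0,0,0,0,0,0],[-1,0,0,0,0,0,0]]]'

```text
time_s: 7.55
ee_pos: [0.4425, 0.1586, 0.1037]
tool_rot: [-3.122, -0.349, 0.004]
contact_force: [0.7, 0.4, -1.5]
finger_gap: 0.0164
grasp_force: 107.9
```

```bash
python3 - <<'E'
from h import *
k=cam("wrist"); im=capture("wrist"); cv2.imwrite("pics/w2.png",im[...,::-1])
s=arm.state(); print(s["time_s"],s["ee_pos"],s["tool_rot"],s["finger_gap"],s["contact_force"],s["wrist_torque"])
hsv=cv2.cvtColor(im,cv2.COLOR_RGB2HSV).astype(int);H,S,V=hsv[...,0],hsv[...,1],hsv[...,2]
print("coral",rect(k,cv2.morphologyEx((((H<9)|(H>172))&(S>150)&(V>110)).astype(np.uint8),cv2.MORPH_CLOSE,np.ones((15,15))),.023))
E
```

```text
7.6 [0.4431 0.1589 0.1044] [-3.1219 -0.3502  0.0009] 0.01627971343483784 [ 0.3399 -0.0533 -1.8774] [ 0.1014  0.0487 -0.0064]Traceback (most recent call last):
  File "<stdin>", line 5, in <module>
  File "h.py", line 21, in rect
    k=1+np.argmax(s[1:,4]) if near is None else 1+np.argmin(np.linalg.norm(c[1:]-near,axis=1)+1e3*(s[1:,4]<60))
        ~~~~~~~~~^^^^^^^^^
    return _wrapfunc(a, 'argmax', axis=axis, out=out, **kwds)
    return bound(*args, **kwds)
ValueError: attempt to get argmax of an empty sequence
```

View pics/w2.png

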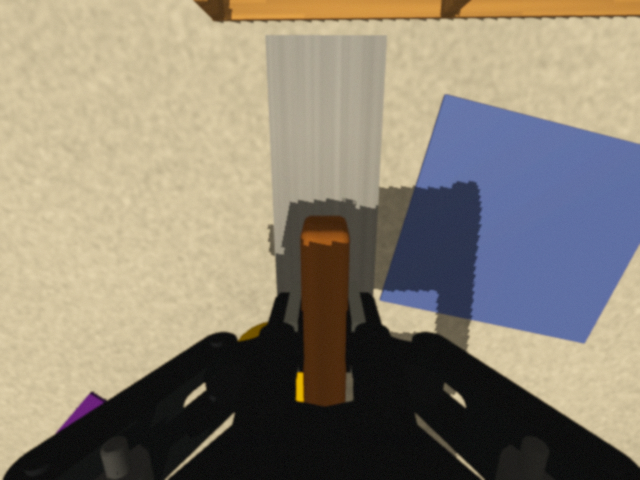

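The blade is straight in the gripper, with its front edge at row 36, columns 266 to 386. The rack front is at row 18, with the left wall near column 210 and the middle wall near 450. I zoom in on that strip, and also check the top camera again.

```bash
python3 - <<'E'
from h import *
im=cv2.imread("pics/w2.png"); a=cv2.resize(im[0:60,180:480],None,fx=2.66,fy=4,interpolation=2)
t=capture("top"); cv2.imwrite("pics/top1.png",t[...,::-1]); b=cv2.resize(t[150:230,200:360,::-1],None,fx=4.2,fy=4.2,interpolation=2)
c=np.zeros((240+336,800,3),np.uint8); c[:240,:a.shape[1]]=a; c[240:,:b.shape[1]]=b
cv2.imwrite("pics/crop2.png",c); print(a.shape,b.shape)
E
```

```text
(240, 798, 3) (336, 672, 3)
```

View pics/crop2.png

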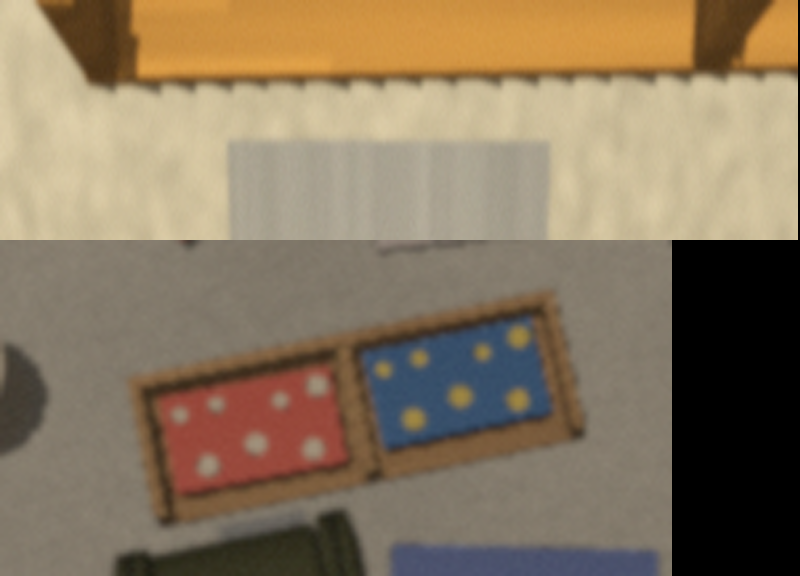

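```bash
python3 - <<'E'
from h import *
k=cam("wrist"); s=arm.state(); M=R.from_rotvec(s["tool_rot"]).as_matrix(); t=s["ee_pos"]
def loc(px,z):
    g=w(k,px,z); return (np.c_[g,np.full(len(g),z)]-t)@M
g=loc([[230.8,19.2],[441.3,17.8]],.004); print("bay edges in tool",g,"mid",g.mean(0),"width",np.linalg.norm(g[0]-g[1]),"ang",np.degrees(np.arctan2(g[1,0]-g[0,0],g[1,1]-g[0,1])))
u=.0604
print("blade tip in tool", loc([[265.7,35.5],[386.3,35.5]],s["ee_pos"][2]-.0418))
print("yaw tool x",np.degrees(np.arctan2(M[1,0],M[0,0])), M[:,2])
im=cv2.imread("pics/top1.png"); hsv=cv2.cvtColor(im,cv2.COLOR_BGR2HSV).astype(int);H,S,V=hsv[...,0],hsv[...,1],hsv[...,2]
K=cam("top"); r=rect(K,cv2.morphologyEx((((H<9)|(H>172))&(S>110)).astype(np.uint8),cv2.MORPH_CLOSE,np.ones((5,5))),.023,(260,194)); print(r)
for c in (r["c"],np.array([.6217,.1999])): print("plate in tool",(np.r_[c,.023]-t)@M)
E
```

```text
bay edges in tool [[ 0.1389 -0.057   0.1009]
 [ 0.1398  0.0672  0.1009]] mid [0.1393 0.0051 0.1009] width 0.12414258741822881 ang 0.4187119440261852
blade tip in tool [[ 0.1165 -0.0277  0.0419]
 [ 0.1166  0.0256  0.0418]]
yaw tool x 12.820431972134148 [ 0.0004  0.0002 -1.    ]
{'c': array([0.622 , 0.1953]), 'size': (67.7, 111.0), 'ang': 11.9, 'px': array([259.8, 194.8])}
plate in tool [0.1821 0.0043 0.0819]
plate in tool [ 0.1829 -0.0002  0.0819]
```

>>> send_rows --deltas '[[[-1,0,0.25,2,0,0,-0.4],[-1,0,0.25,2,0,0,0],[-1,0,0,1.2,0,0,0],[-1,0,0,0,0,0,0],[-1,0,0,0,0,0,0],[-1,0,0,0,0,0,0]]]'

```text
time_s: 8.25
ee_pos: [0.4455, 0.1541, 0.0536]
tool_rot: [-3.121, -0.361, -0.003]
contact_force: [0.7, -0.0, -1.9]
finger_gap: 0.0169
grasp_force: 107.9
```

>>> send_rows --deltas '[[[-1,1,0,0.15,0,0,0],[-1,1,0,0,0,0,0],[-1,1,0,0,0,0,0],[-1,0.5,0,0,0,0,0],[-1,0,0,0,0,0,0]]]'

```text
time_s: 8.75
ee_pos: [0.4798, 0.1619, 0.0511]
tool_rot: [-3.121, -0.36, -0.001]
contact_force: [0.8, -0.1, -1.6]
finger_gap: 0.0166
grasp_force: 107.9
```

```bash
python3 - <<'E'
from h import *
s=arm.state(); print(s["ee_pos"],s["contact_force"])
k=cam("scene"); t=capture("scene"); cv2.imwrite("pics/s1.png",t[...,::-1]); 
a=cv2.resize(t[230:340,240:440,::-1],None,fx=4,fy=4,interpolation=2); cv2.imwrite("pics/crop3.png",a)
E
```

```text
[0.4798 0.1619 0.0511] [ 0.8225 -0.0897 -1.5899]
```

View pics/crop3.png

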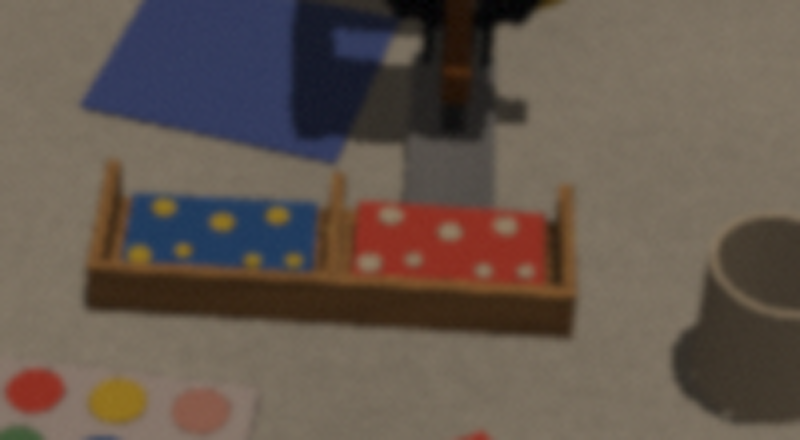

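The blade is entering the bay, centred on the plate, with its edges at crop columns 405 to 495 and the plate spanning 355 to 548. No contact force shows, so I continue.

>>> send_rows --deltas '[[[-1,0.5,0,0,0,0,0],[-1,0.7,0,0,0,0,0],[-1,0.7,0,0,0,0,0],[-1,0.7,0,0,0,0,0],[-1,0.5,0,0,0,0,0],[-1,0,0,0,0,0,0]]]'

```text
time_s: 9.4
ee_pos: [0.5097, 0.1689, 0.051]
tool_rot: [-3.121, -0.36, -0.001]
contact_force: [-0.3, 0.2, -0.8]
finger_gap: 0.0166
grasp_force: 107.9
```

>>> send_rows --deltas '[[[-1,0.7,0,0,0,0,0],[-1,0.7,0,0,0,0,0],[-1,0.7,0,0,0,0,0],[-1,0.5,0,0,0,0,0],[-1,0.5,0,0,0,0,0],[-1,0,0,0,0,0,0],[-1,0,0,0,0,0,0]]]'

```text
time_s: 10.1
ee_pos: [0.5389, 0.1758, 0.0507]
tool_rot: [3.121, 0.36, -0.001]
contact_force: [0.7, 0.1, -1.7]
finger_gap: 0.0161
grasp_force: 107.9
```

>>> send_rows --deltas '[[[-1,0,0,-0.3,0,0,0],[-1,0,0,-0.3,0,0,0],[-1,0,0,-0.3,0,0,0],[-1,0,0,-0.3,0,0,0],[-1,0,0,-0.3,0,0,0],[-1,0,0,0,0,0,0],[-1,0,0,0,0,0,0]]]'

```text
time_s: 10.8
ee_pos: [0.539, 0.1758, 0.0659]
tool_rot: [-3.121, -0.36, -0.0]
contact_force: [0.6, 0.6, -3.1]
finger_gap: 0.0166
grasp_force: 107.7
```

```bash
python3 - <<'E'
from h import *
k=cam("wrist"); im=capture("wrist"); cv2.imwrite("pics/w3.png",im[...,::-1])
s=arm.state(); print(s["ee_pos"],s["contact_force"],s["wrist_torque"])
hsv=cv2.cvtColor(im,cv2.COLOR_RGB2HSV).astype(int);H,S,V=hsv[...,0],hsv[...,1],hsv[...,2]
m=cv2.morphologyEx((((H<9)|(H>172))&(S>150)&(V>70)).astype(np.uint8),cv2.MORPH_CLOSE,np.ones((15,15)))
z=s["ee_pos"][2]-.0448+.003+.009
r=rect(k,m,z); print(r); M=R.from_rotvec(s["tool_rot"]).as_matrix(); print((np.r_[r["c"],z]-s["ee_pos"])@M)
E
```

```text
[0.5388 0.1758 0.0657] [-0.0728  1.4492 -4.2358] [ 0.002   0.1557 -0.0365]
{'c': array([0.623 , 0.1969]), 'size': (63.5, 109.4), 'ang': 12.5, 'px': array([323.5,  99.8])}
[ 0.0868 -0.0013  0.0328]
```

View pics/w3.png

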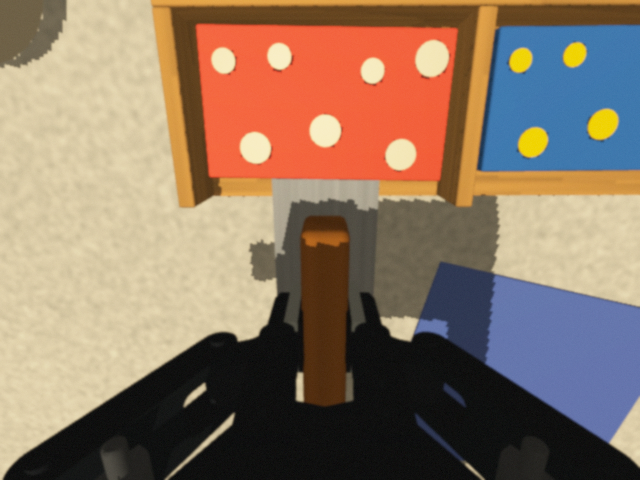

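The plate is on the blade: it has lifted evenly, its centre is at 87 mm ahead of the TCP and its image spans (196–458, 24–180), and the blue plate has not moved. I raise it clear of the walls, back out, and turn to yaw -18° for the mat.

>>> send_rows --deltas '[[[-1,0,0,-0.4,0,0,0],[-1,0,0,-0.8,0,0,0],[-1,0,0,-1,0,0,0],[-1,0,0,-1,0,0,0],[-1,0,0,-1,0,0,0],[-1,0,0,-0.6,0,0,0],[-1,0,0,-0.2,0,0,0],[-1,-0.4,0,0,0,0,0],[-1,-1,0,0,0,0,0],[-1,-1.5,0,0,0,0,0],[-1,-1.5,0,0,0,0,0],[-1,-1.5,0,0,0,0,0],[-1,-1.5,0,0,0,0,0],[-1,-1.5,0,0,0,0,0],[-1,-0.8,0,0,0,0,0],[-1,-0.3,0,0,0,0,0],[-1,0,0,0,0,0,0]]]'

```text
time_s: 12.55
ee_pos: [0.4413, 0.153, 0.1157]
tool_rot: [3.121, 0.36, 0.0]
contact_force: [-0.2, -0.2, -3.1]
finger_gap: 0.0164
grasp_force: 107.7
```

>>> send_rows --deltas '[[[-1,0,0,0,0,0,2],[-1,0,0,0,0,0,4],[-1,0,0,0,0,0,4],[-1,0,0,0,0,0,4],[-1,0,0,0,0,0,4],[-1,0,0,0,0,0,4],[-1,0,0,0,0,0,4],[-1,0,0,0,0,0,3.2],[-1,0,0,0,0,0,2],[-1,0,0.5,0,0,0,0],[-1,0.2,1.2,0,0,0,0],[-1,0.2,1.8,0,0,0,0],[-1,0.2,1.8,0,0,0,0],[-1,0.2,1.8,0,0,0,0],[-1,0.2,1.8,0,0,0,0],[-1,0.2,1.2,0,0,0,0],[-1,0.1,0.7,0,0,0,0],[-1,0,0,0,0,0,0],[-1,0,0,0,0,0,0]]]'

```text
time_s: 14.45
ee_pos: [0.4207, 0.0464, 0.1159]
tool_rot: [-3.102, 0.492, -0.0]
contact_force: [-0.3, 0.7, -3.2]
finger_gap: 0.0164
grasp_force: 107.7
```

```bash
cat > look.py <<'E'
from h import *
import sys
n=sys.argv[1]; dz=float(sys.argv[2])
k=cam("wrist"); im=capture("wrist"); cv2.imwrite(f"pics/{n}.png",im[...,::-1])
s=arm.state(); print(s["time_s"],s["ee_pos"],s["contact_force"],s["wrist_torque"])
hsv=cv2.cvtColor(im,cv2.COLOR_RGB2HSV).astype(int);H,S,V=hsv[...,0],hsv[...,1],hsv[...,2]
m=cv2.morphologyEx((((H<9)|(H>172))&(S>150)&(V>70)).astype(np.uint8),cv2.MORPH_CLOSE,np.ones((15,15)))
z=s["ee_pos"][2]+dz if dz<=0 else dz
r=rect(k,m,z); M=R.from_rotvec(s["tool_rot"]).as_matrix(); print("plate",r,"in tool",(np.r_[r["c"],z]-s["ee_pos"])@M,"toolx yaw",np.degrees(np.arctan2(M[1,0],M[0,0])))
mm=((H>105)&(H<125)&(S>90)&(V>30)); ct=max(cv2.findContours(mm.astype(np.uint8),0,1)[0],key=cv2.contourArea); q=cv2.approxPolyDP(ct,8,True)[:,0]; print("mat px",q.tolist(),w(k,q,.003).tolist())
E
python3 look.py w4 -.0328
```

```text
14.5 [0.4207 0.0466 0.1159] [ 0.4371  0.3867 -3.1332] [ 0.0695  0.1843 -0.0003]
plate {'c': array([0.5022, 0.0206]), 'size': (108.6, 63.0), 'ang': 71.2, 'px': array([324.2, 100.5])} in tool [ 0.0855 -0.0004  0.0328] toolx yaw -18.010126157909433
mat px [[450, 113], [442, 180], [381, 182], [378, 239], [469, 212]] [[0.47746253077836537, -0.059285282470193004], [0.4349924019335174, -0.04491563371217726], [0.446989861392763, -0.003252240405197334], [0.40627736748398524, 0.00999147251673407], [0.40588374232860647, -0.05890219329328106]]
```

View pics/w4.png

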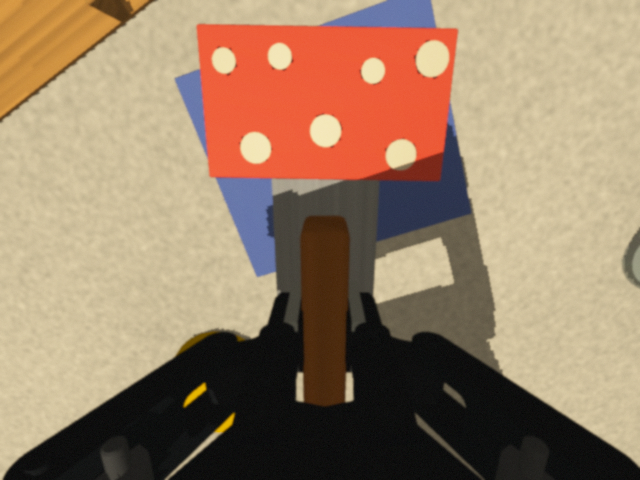

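>>> send_rows --deltas '[[[-1,0,0,0.5,0,0,0],[-1,0,0,1,0,0,0],[-1,0,0,1.2,0,0,0],[-1,0,0,1.2,0,0,0],[-1,0,0,0.8,0,0,0],[-1,0,0,0.4,0,0,0],[-1,0,0,0.3,0,0,0],[-1,0,0,0.2,0,0,0],[-1,0,0,0.2,0,0,0],[-1,0,0,0.2,0,0,0],[-1,0,0,0.2,0,0,0],[-1,0,0,0.2,0,0,0],[-1,0,0,0.2,0,0,0],[-1,0,0,0,0,0,0],[-1,0,0,0,0,0,0]]]'

```text
time_s: 16.0
ee_pos: [0.4207, 0.0463, 0.0499]
tool_rot: [-3.103, 0.492, -0.001]
contact_force: [-0.0, 0.7, -0.9]
finger_gap: 0.0162
grasp_force: 107.9
```

>>> send_rows --deltas '[[[-1,0,0,-0.1,0,0,0],[-1,-0.4,0,0,0,0,0],[-1,-0.8,0,0,0,0,0],[-1,-1,0,0,0,0,0],[-1,-1,0,0,0,0,0],[-1,-1,0,0,0,0,0],[-1,-1,0,0,0,0,0],[-1,-1,0,0,0,0,0],[-1,-1,0,0,0,0,0],[-1,-0.6,0,0,0,0,0],[-1,-0.2,0,0,0,0,0],[-1,0,0,0,0,0,0]]]'

```text
time_s: 17.2
ee_pos: [0.3444, 0.0712, 0.0509]
tool_rot: [-3.103, 0.492, -0.001]
contact_force: [0.2, -0.8, -1.3]
finger_gap: 0.0162
grasp_force: 107.9
```

```bash
python3 look.py w5 .022
```

```text
17.25 [0.3447 0.0711 0.051 ] [-0.2665  0.1427 -0.9941] [-0.0043  0.0265  0.0393]Traceback (most recent call last):
  File "look.py", line 9, in <module>
    r=rect(k,m,z); M=R.from_rotvec(s["tool_rot"]).as_matrix(); print("plate",r,"in tool",(np.r_[r["c"],z]-s["ee_pos"])@M,"toolx yaw",np.degrees(np.arctan2(M[1,0],M[0,0])))
  File "h.py", line 21, in rect
    k=1+np.argmax(s[1:,4]) if near is None else 1+np.argmin(np.linalg.norm(c[1:]-near,axis=1)+1e3*(s[1:,4]<60))
        ~~~~~~~~~^^^^^^^^^
    return _wrapfunc(a, 'argmax', axis=axis, out=out, **kwds)
    return bound(*args, **kwds)
ValueError: attempt to get argmax of an empty sequence
```

>>> send_rows --deltas '[[[-1,0,0,-2,0,0,0],[-1,0,0,-3,0,0,0],[-1,0,0,-3,0,0,0],[-1,0,0,0,0,0,-7.8],[-1,0,0,0,0,0,-7.8],[-1,0,0,0,0,0,-7.8],[-1,0,0,0,0,0,-7.8],[-1,0,0,0,0,0,-7.8],[-1,0,0,0,0,0,-7.8],[-1,0,0,0,0,0,-7.8],[-1,0,0,0,0,0,-7.8],[-1,3.3,-2.4,0,0,0,0],[-1,3.3,-2.4,0,0,0,0],[-1,3.3,-2.4,0,0,0,0],[-1,3.3,-2.4,0,0,0,0],[-1,3.3,-2.4,0,0,0,0],[-1,3.2,-2.4,0,0,0,0],[-1,0,0,3,0,0,0],[-1,0,0,3,0,0,0],[-1,0,0,0,0,0,0]]]'

```text
time_s: 19.25
ee_pos: [0.3817, 0.3101, 0.0662]
tool_rot: [2.907, 1.186, -0.015]
contact_force: [-1.2, -1.7, -2.0]
finger_gap: 0.0165
grasp_force: 108.1
```

```bash
python3 - <<'E'
from h import *
t=capture("top"); cv2.imwrite("pics/top2.png",t[...,::-1]); K=cam("top")
hsv=cv2.cvtColor(t,cv2.COLOR_RGB2HSV).astype(int);H,S,V=hsv[...,0],hsv[...,1],hsv[...,2]
m=cv2.morphologyEx((((H<9)|(H>172))&(S>100)).astype(np.uint8),cv2.MORPH_CLOSE,np.ones((5,5)))
print(rect(K,m,.022,(322,240)))
a=cv2.resize(t[170:300,380:540,::-1],None,fx=4,fy=4,interpolation=2);b=cv2.resize(t[200:300,180:380,::-1],None,fx=3,fy=3,interpolation=2)
c=np.zeros((520,640,3),np.uint8);c=a; cv2.imwrite("pics/tray.png",c)
E
```

```text
{'c': array([0.5016, 0.0194]), 'size': (109.6, 63.8), 'ang': 70.8, 'px': array([325.4, 240.7])}
```

View pics/tray.png

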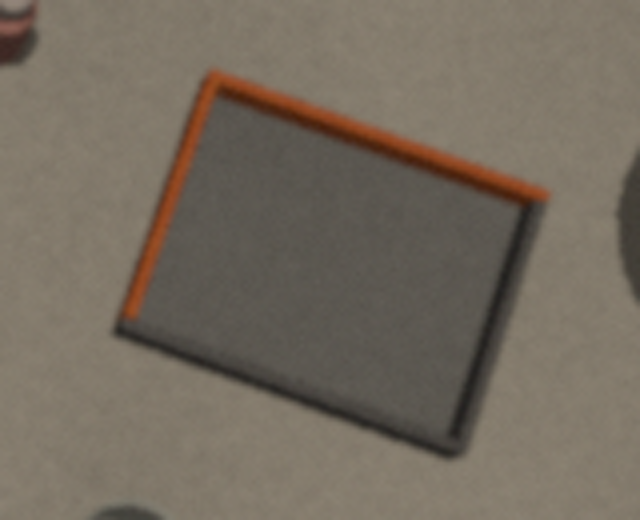

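The plate stands on the mat at (0.502, 0.019). The crop shows the tray's outer top corners at (212,72), (548,192), (116,330) and (460,455), with the orange corner at top left and the long orange wall on top. Now I lay the lifter down.

>>> send_rows --deltas '[[[-1,0,0,0.8,0,0,0],[-1,0,0,0.6,0,0,0],[-1,0,0,0.4,0,0,0],[-1,0,0,0.2,0,0,0],[-1,0,0,0.1,0,0,0],[-1,0,0,0,0,0,0],[-1,0,0,0,0,0,0]]]'

```text
time_s: 20.0
ee_pos: [0.3848, 0.3119, 0.0501]
tool_rot: [-2.909, -1.186, -0.001]
contact_force: [0.5, 0.1, -1.1]
finger_gap: 0.0164
grasp_force: 108.1
```

```bash
python3 - <<'E'
from h import *
K=cam("top"); q=np.array([[212,72],[548,192],[460,455],[116,330]])/4+[380,170]
g=w(K,q,.035); print(g,[np.linalg.norm(g[i]-g[(i+1)%4]) for i in range(4)])
y=g[0]-g[1]+g[3]-g[2]; print("yaw",np.degrees(np.arctan2(-y[0],y[1])),"c",g.mean(0))
a=np.arctan2(-y[0],y[1]); u=np.array([np.cos(a),np.sin(a)]);v=np.array([-u[1],u[0]])
c=g.mean(0)+.085*u+.110*v; print("corner",c,"flush centre",c-.032*u-.055*v)
print(arm.state()["contact_force"],arm.state()["ee_pos"])
E
```

```text
[[ 0.6459 -0.2628]
 [ 0.5688 -0.4819]
 [ 0.395  -0.4176]
 [ 0.4723 -0.1973]] [np.float64(0.2322659846195359), np.float64(0.18534657117649977), np.float64(0.2334052947205164), np.float64(0.18562213287908844)]
yaw -19.36229910007048 c [ 0.5205 -0.3399]
corner [ 0.6372 -0.2643] flush centre [ 0.5887 -0.3056]
[ 0.4909  0.1156 -1.1306] [0.3848 0.3119 0.0501]
```

>>> send_rows --deltas '[[[-1,0,0,0.2,0,0,0],[-1,0,0,0.2,0,0,0],[-1,0,0,0.1,0,0,0],[-1,0,0,0,0,0,0],[-1,0,0,0,0,0,0]]]'

```text
time_s: 20.5
ee_pos: [0.3847, 0.3118, 0.0448]
tool_rot: [-2.909, -1.186, -0.0]
contact_force: [0.0, -1.0, -0.2]
finger_gap: 0.0166
grasp_force: 108.1
```

>>> send_rows --deltas '[[[1,0,0,0,0,0,0],[1,0,0,0,0,0,0],[1,0,0,0,0,0,0],[1,0,0,0,0,0,0],[1,0,0,0,0,0,0],[1,0,0,0,0,0,0],[1,0,0,-1,0,0,0],[1,0,0,-2,0,0,0],[1,0,0,-3,0,0,0],[1,0,0,-3,0,0,0],[1,0,0,-3,0,0,0],[1,0,0,0,0,0,-6.6],[1,0,0,0,0,0,-6.7],[1,0,0,0,0,0,-6.7],[1,0,0,0,0,0,-6.6]]]'

```text
time_s: 22.0
ee_pos: [0.3847, 0.3118, 0.1658]
tool_rot: [2.554, 1.83, 0.002]
contact_force: [-0.6, 0.4, 1.1]
finger_gap: 0.0851
grasp_force: 0.0
```

>>> send_rows --deltas '[[[1,-3,2.6,0,0,0,0],[1,-3,2.6,0,0,0,0],[1,-3,2.6,0,0,0,0],[1,-3,2.6,0,0,0,0],[1,-3,2.6,0,0,0,0],[1,-3,2.6,0,0,0,0],[1,-3,2.6,0,0,0,0],[1,-2.8,2.4,0,0,0,0],[1,0,0,0,0,0,0],[1,0,0,0,0,0,0]]]'

```text
time_s: 23.0
ee_pos: [0.5019, 0.0191, 0.1654]
tool_rot: [-2.56, -1.821, -0.001]
contact_force: [0.1, -0.2, 0.1]
finger_gap: 0.0855
grasp_force: 0.0
```

```bash
python3 look.py w6 .022; python3 - <<'E'
from h import *
a=cv2.imread("pics/w6.png"); t=capture("top")[...,::-1]; cv2.imwrite("pics/top3.png",t)
c=np.zeros((600,800,3),np.uint8); c[:360,:480]=cv2.resize(a,(480,360)); c[360:600,:400]=cv2.resize(t[230:310,160:293],(400,240)); cv2.imwrite("pics/c6.png",c)
E
```

```text
23.05 [0.5016 0.0198 0.1652] [-0.1464 -0.3193  0.4587] [ 0.0606  0.0421 -0.0208]
plate {'c': array([0.503 , 0.0214]), 'size': (107.5, 62.9), 'ang': 70.9, 'px': array([325.6, 219.8])} in tool [0.0019 0.0008 0.1432] toolx yaw 70.9474457060145
mat px [[349, 106], [186, 161], [259, 323], [402, 280], [368, 166], [363, 285], [287, 282], [283, 158], [365, 156]] [[0.5514493486453599, 0.1040537584505623], [0.40795662920811143, 0.10762906419594445], [0.40632742836433594, -0.05771324007086709], [0.5518959409782178, -0.05878542060444816], [0.5521690391171633, 0.05341802999777722], [0.5155123357104485, -0.051719130792186624], [0.4483872210016581, -0.025202657079696156], [0.48634136682331625, 0.0831806174661303], [0.5521764054717839, 0.06218501681114789]]
```

View pics/c6.png

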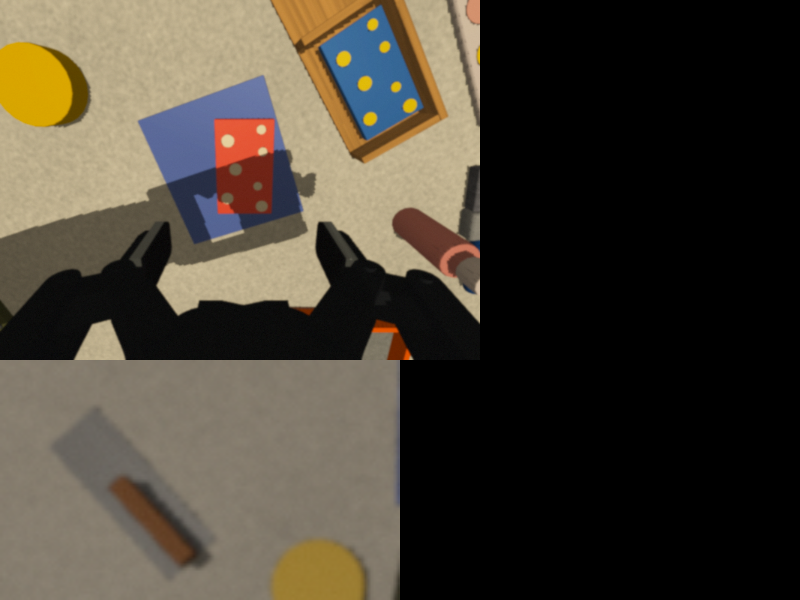

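The lifter lies flat at its old place. The plate stands in the mat, centred and square under the TCP to about 1 mm. I go down and grip it.

>>> send_rows --deltas '[[[1,0.1,0.05,3,0,0,0],[1,0,0,3,0,0,0],[1,0,0,3,0,0,0],[1,0,0,2.5,0,0,0],[1,0,0,1.5,0,0,0],[1,0,0,1,0,0,0],[1,0,0,0.5,0,0,0],[1,0,0,0.3,0,0,0],[1,0,0,0,0,0,0],[1,0,0,0,0,0,0],[0.4,0,0,0,0,0,0],[0.4,0,0,0,0,0,0],[0.3,0,0,0,0,0,0],[0.2,0,0,0,0,0,0],[0.2,0,0,0,0,0,0],[0,0,0,0,0,0,0],[0,0,0,0,0,0,0],[0,0,0,0,0,0,0]]]' --newtons 35

```text
time_s: 24.9
ee_pos: [0.5033, 0.0203, 0.0178]
tool_rot: [2.557, 1.823, 0.002]
contact_force: [-1.3, -0.4, 6.5]
finger_gap: 0.0631
grasp_force: 39.4
```

>>> send_rows --deltas '[[[-0.2,0,0,0,0,0,0],[-0.2,0,0,0,0,0,0],[-0.2,0,0,-0.3,0,0,0],[-0.2,0,0,-0.6,0,0,0],[-0.2,0,0,-1,0,0,0],[-0.2,0,0,-1.5,0,0,0],[-0.2,0,0,-2,0,0,0],[-0.2,0,0,-1.6,0,0,0],[-0.2,0,0,0,0,0,0],[-0.2,0,0,0,0,0,0]]]' --newtons 50

```text
time_s: 25.9
ee_pos: [0.5026, 0.0204, 0.087]
tool_rot: [2.558, 1.823, 0.001]
contact_force: [-0.9, -0.4, -1.6]
finger_gap: 0.0629
grasp_force: 55.2
```

```bash
python3 look.py w7 -.0; python3 - <<'E'
from h import *
t=capture("scene")[...,::-1]; cv2.imwrite("pics/s2.png",t); cv2.imwrite("pics/c7.png",np.hstack([cv2.resize(t[150:330,200:400],(500,450)),cv2.resize(cv2.imread("pics/w7.png")[:,150:500],(300,450))]))
E
```

```text
25.95 [0.502  0.0204 0.0862] [-0.7174 -0.3921 -1.6016] [-0.0227  0.0909 -0.0023]
plate {'c': array([0.5025, 0.0235]), 'size': (105.2, 65.8), 'ang': 71.2, 'px': array([325. , 294.3])} in tool [ 0.0031 -0.0005 -0.    ] toolx yaw 70.96729568955023
mat px [[370, 144], [311, 112], [135, 175], [208, 319], [243, 285], [236, 197], [386, 190]] [[0.550724640652377, 0.07800391855613578], [0.5230294726100891, 0.10676253931358382], [0.4070592668541614, 0.10760993976599782], [0.4066446602747529, -0.0003350310764418385], [0.4408687729652653, 0.016229296387503617], [0.46093999719028145, 0.07444722688645368], [0.5522794220022029, 0.04781500325622529]]
```

View pics/c7.png

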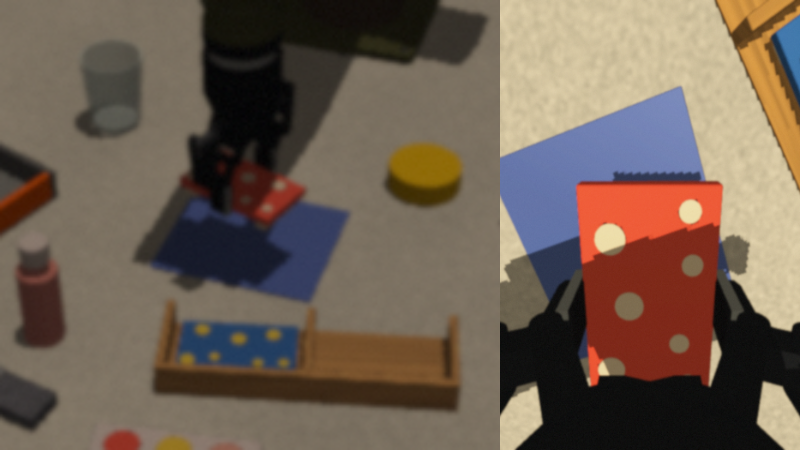

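The plate is held level by its edges, clear of the mat, and the blue plate is untouched in the rack. I carry it over the tray.

>>> send_rows --deltas '[[[-0.2,-0.8,0.4,-0.5,0,0,0.4],[-0.2,-1.7,0.9,-0.5,0,0,0],[-0.2,-2.5,1.3,0,0,0,0],[-0.2,-2.8,1.4,0,0,0,0],[-0.2,-2.8,1.4,0,0,0,0],[-0.2,-2.8,1.4,0,0,0,0],[-0.2,-2.8,1.4,0,0,0,0],[-0.2,-2.8,1.4,0,0,0,0],[-0.2,-2.8,1.4,0,0,0,0],[-0.2,-2.8,1.5,0,0,0,0],[-0.2,-2.5,1.3,0,0,0,0],[-0.2,-1.7,0.9,0,0,0,0],[-0.2,-0.7,0.5,0,0,0,0],[-0.2,0,0,0,0,0,0],[-0.2,0,0,0,0,0,0]]]'

```text
time_s: 27.5
ee_pos: [0.5476, -0.3075, 0.0964]
tool_rot: [-2.563, -1.814, 0.0]
contact_force: [0.5, 0.3, -1.4]
finger_gap: 0.0627
grasp_force: 55.2
```

```bash
python3 look.py w8 -.0 | head -2
```

```text
27.55 [ 0.5476 -0.3072  0.0965] [ 0.4549 -0.007  -1.8953] [0.036  0.0229 0.0035]
plate {'c': array([ 0.5478, -0.3039]), 'size': (104.5, 65.7), 'ang': 70.8, 'px': array([325. , 293.7])} in tool [ 0.0032 -0.0009  0.    ] toolx yaw 70.6227801878273
```

View pics/w8.png

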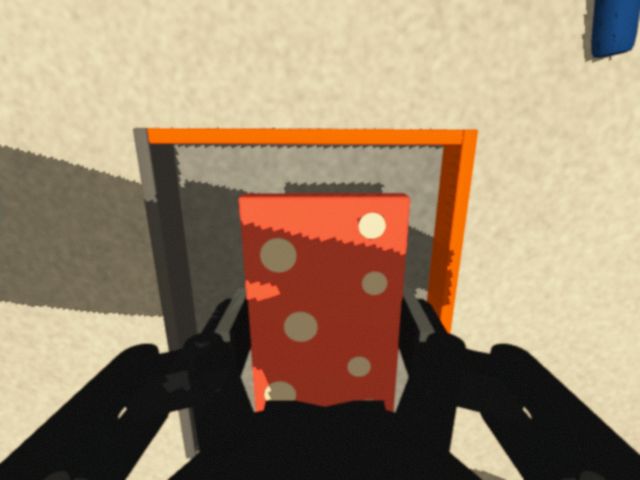

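The wrist view shows the tray square to the tool: the short orange wall at rows 129 to 143, the long orange wall at columns 430 to 477 on the right, and the plate between the walls. I have viewed 13 pictures by now, which is over the limit of 10. From here I work by numbers only.

```bash
python3 - <<'E'
from h import *
im=cv2.imread("pics/w8.png"); hsv=cv2.cvtColor(im,cv2.COLOR_BGR2HSV).astype(int);H,S,V=hsv[...,0],hsv[...,1],hsv[...,2]
o=((H>5)&(H<20)&(S>200)&(V>200)); 
ct=[np.flatnonzero(o[100:170,c])+100 for c in (200,300,400)]; print("short wall rows",[(x.min(),x.max()) for x in ct])
rr=[np.flatnonzero(o[r,420:500])+420 for r in (180,210,240)]; print("long wall cols",[(x.min(),x.max()) for x in rr])
k=cam("wrist"); s=arm.state(); M=R.from_rotvec(s["tool_rot"]).as_matrix()
def loc(px,z):
    g=w(k,px,z); return ((np.c_[g,np.full(len(g),z)]-s["ee_pos"])@M)[:,:2]
print("short wall in/out edges",loc([[c,x.max()+.5] for c,x in zip((200,300,400),ct)],.035).round(4).tolist(),loc([[c,x.min()-.5] for c,x in zip((200,300,400),ct)],.035).round(4).tolist())
print("long wall out",loc([[x.max()+.5,r] for r,x in zip((180,210,240),rr)],.035).round(4).tolist(),"in",loc([[x.min()-.5,r] for r,x in zip((180,210,240),rr)],.035).round(4).tolist())
E
```

```text
short wall rows [(np.int64(129), np.int64(142)), (np.int64(129), np.int64(143)), (np.int64(130), np.int64(143))]
long wall cols [(np.int64(458), np.int64(470)), (np.int64(454), np.int64(466)), (np.int64(450), np.int64(462))]
short wall in/out edges [[0.0717, -0.0682], [0.0713, -0.0142], [0.0714, 0.0398]] [[0.0789, -0.0674], [0.079, -0.014], [0.0786, 0.0393]]
long wall out [[0.0518, 0.0805], [0.0346, 0.0806], [0.0165, 0.0806]] in [[0.0518, 0.0733], [0.0346, 0.0731], [0.0165, 0.0729]]
```

>>> send_rows --deltas '[[[-0.2,0.4,0,0.6,0,0,0],[-0.2,0.4,0,1.4,0,0,0],[-0.2,0,0,1.8,0,0,0],[-0.2,0,0,1.6,0,0,0],[-0.2,0,0,1,0,0,0],[-0.2,0,0,0.5,0,0,0],[-0.2,0,0,0.3,0,0,0],[-0.2,0,0,0.2,0,0,0],[-0.2,0,0,0.1,0,0,0],[-0.2,0,0,0,0,0,0],[-0.2,0,0,0,0,0,0]]]'

```text
time_s: 28.65
ee_pos: [0.5508, -0.3011, 0.0224]
tool_rot: [2.564, 1.814, 0.001]
contact_force: [-0.5, 0.3, -2.0]
finger_gap: 0.0626
grasp_force: 55.2
```

>>> send_rows --deltas '[[[-0.2,0,0,0.1,0,0,0],[-0.2,0,0,0.1,0,0,0],[-0.2,0,0,0.05,0,0,0],[-0.2,0,0,0,0,0,0]]]'

```text
time_s: 29.05
ee_pos: [0.5507, -0.3009, 0.02]
tool_rot: [2.564, 1.815, 0.0]
contact_force: [-2.0, 1.2, 3.8]
finger_gap: 0.0627
grasp_force: 55.7
```

>>> send_rows --deltas '[[[0.6,0,0,0,0,0,0],[0.8,0,0,0,0,0,0],[0.8,0,0,0,0,0,0],[0.8,0,0,0,0,0,0],[0.8,0,0,-0.5,0,0,0],[0.8,0,0,-1,0,0,0],[0.8,0,0,-2,0,0,0],[0.8,0,0,-2.5,0,0,0],[-0.3,0,0,-1,0,0,0],[-0.3,-2.5,0,0,0,0,0],[-0.3,-3,0,0,0,0,0],[-0.3,-3,0,0,0,0,0],[-0.3,0,0,0,0,0,0],[-0.3,0,0,0,0,0,0]]]' --newtons 30

```text
time_s: 30.45
ee_pos: [0.5219, -0.3813, 0.0893]
tool_rot: [-2.565, -1.813, -0.0]
contact_force: [-0.8, -0.7, -0.6]
finger_gap: 0.03
grasp_force: 0.0
```

```bash
cat > m.py <<'E'
from h import *
import sys
k=cam("wrist"); im=capture("wrist"); cv2.imwrite(f"pics/{sys.argv[1]}.png",im[...,::-1])
s=arm.state(); M=R.from_rotvec(s["tool_rot"]).as_matrix(); print(s["time_s"],s["ee_pos"],s["finger_gap"],"yaw",np.degrees(np.arctan2(M[1,0],M[0,0])))
hsv=cv2.cvtColor(im,cv2.COLOR_RGB2HSV).astype(int);H,S,V=hsv[...,0],hsv[...,1],hsv[...,2]
m=cv2.morphologyEx((((H<5)|(H>172))&(S>150)&(V>70)).astype(np.uint8),cv2.MORPH_CLOSE,np.ones((15,15)))
r=rect(k,m,.024); print("wrist",r,"tool",(np.r_[r["c"],.024]-s["ee_pos"])@M)
t=capture("top"); cv2.imwrite(f"pics/{sys.argv[1]}t.png",t[...,::-1])
hsv=cv2.cvtColor(t,cv2.COLOR_RGB2HSV).astype(int);H,S,V=hsv[...,0],hsv[...,1],hsv[...,2]
m=cv2.morphologyEx((((H<7)|(H>172))&(S>100)).astype(np.uint8),cv2.MORPH_CLOSE,np.ones((5,5)))
print("top",rect(cam("top"),m,.024,(450,215)))
E
python3 m.py w9
```

```text
30.5 [ 0.5222 -0.3806  0.0892] 0.029771031686170464 yaw 70.55321676428015
wrist {'c': array([ 0.5232, -0.343 ]), 'size': (13.2, 40.3), 'ang': 65.2, 'px': array([296., 206.])} tool [ 0.0358 -0.0115  0.0652]
top {'c': array([ 0.5482, -0.301 ]), 'size': (111.7, 66.7), 'ang': 70.4, 'px': array([447.4, 225.2])}
```

>>> send_rows --deltas '[[[-0.3,0,0,2,0,0,0],[-0.3,0,0,2,0,0,0],[-0.3,0,0,1.4,0,0,0],[-0.3,0,0,0.7,0,0,0],[-0.3,0,0,0,0,0,0],[-0.3,0.8,0,0,0,0,0],[-0.3,0.6,0,0,0,0,0],[-0.3,0.3,0,0,0,0,0],[-0.3,0.3,0,0,0,0,0],[-0.3,0.2,0,0,0,0,0],[-0.3,0,0,0,0,0,0]]]'

```text
time_s: 31.65
ee_pos: [0.53, -0.3605, 0.029]
tool_rot: [2.563, 1.814, 0.001]
contact_force: [-0.7, -1.2, 0.3]
finger_gap: 0.0296
grasp_force: 0.5
```

>>> send_rows --deltas '[[[-0.3,0.2,0,0,0,0,0],[-0.3,0.1,0,0,0,0,0],[-0.3,0.1,0,0,0,0,0],[-0.3,0,0,0,0,0,0]]]'

```text
time_s: 32.05
ee_pos: [0.5309, -0.3565, 0.0283]
tool_rot: [2.564, 1.815, 0.0]
contact_force: [-0.9, -2.3, 1.0]
finger_gap: 0.0297
grasp_force: 0.9
```

>>> send_rows --deltas '[[[-0.3,0.1,0,0,0,0,0],[-0.3,0.1,0,0,0,0,0],[-0.3,0.1,0,0,0,0,0],[-0.3,0,0,0,0,0,0]]]'

```text
time_s: 32.45
ee_pos: [0.531, -0.3558, 0.0284]
tool_rot: [2.562, 1.814, -0.005]
contact_force: [-4.3, -8.9, 0.6]
finger_gap: 0.0299
grasp_force: 5.0
```

>>> send_rows --deltas '[[[-0.3,-0.6,0,0,0,0,0],[-0.3,-0.2,0,-2,0,0,0],[-0.3,0,0,-3,0,0,0],[-0.3,0,0,-1.5,0,0,0],[0.18,0,0,0,0,0,8.2],[0.18,0,0,0,0,0,8.2],[0.18,0,0,0,0,0,8.2],[0.18,0,0,0,0,0,8.2],[0.18,0,0,0,0,0,8.2],[0.18,0,0,0,0,0,8.2],[0.18,0,0,0,0,0,8.2],[0.18,0,0,0,0,0,8.2],[0.18,0,0,0,0,0,8.2],[0.18,0,0,0,0,0,8.2],[0.18,0,0,0,0,0,8],[0.18,0,0,0,0,0,0]]]'

```text
time_s: 34.05
ee_pos: [0.5291, -0.3605, 0.0927]
tool_rot: [-3.095, 0.529, 0.001]
contact_force: [0.9, 0.4, -0.4]
finger_gap: 0.0505
grasp_force: 0.0
```

```bash
python3 m.py w10
```

```text
34.1 [ 0.5291 -0.3606  0.0928] 0.050208613796003936 yaw -19.258370231355723
wrist {'c': array([ 0.5498, -0.3032]), 'size': (87.7, 63.9), 'ang': 70.7, 'px': array([273.4, 254.2])} tool [ 0.0008 -0.061   0.0688]
top {'c': array([ 0.5516, -0.2909]), 'size': (103.4, 66.6), 'ang': 70.4, 'px': array([441.9, 223.6])}
```

>>> send_rows --deltas '[[[0.18,-2,-2.4,0,0,0,0.1],[0.18,-2,-2.4,0,0,0,0],[0.18,-2,-2.3,0,0,0,0],[0.18,0,0,0,0,0,0],[0.18,0,0,2.5,0,0,0],[0.18,0,0,2.5,0,0,0],[0.18,0,0,1.3,0,0,0],[0.18,0,0,0,0,0,0],[0.18,0.6,0,0,0,0,0],[0.18,0.6,0,0,0,0,0],[0.18,0.4,0,0,0,0,0],[0.18,0.4,0,0,0,0,0],[0.18,0.5,0,0,0,0,0],[0.18,0.5,0,0,0,0,0],[0.18,0,0,0,0,0,0]]]'

```text
time_s: 35.65
ee_pos: [0.5256, -0.2846, 0.0305]
tool_rot: [3.096, -0.533, 0.002]
contact_force: [0.3, -0.3, -0.0]
finger_gap: 0.0503
grasp_force: 0.0
```

>>> send_rows --deltas '[[[0.18,0.5,0,0,0,0,0],[0.18,0.5,0,0,0,0,0],[0.18,0.5,0,0,0,0,0],[0.18,0.4,0,0,0,0,0],[0.18,0.2,0,0,0,0,0],[0.18,0,0,0,0,0,0]]]'

```text
time_s: 36.25
ee_pos: [0.5449, -0.2915, 0.0304]
tool_rot: [3.096, -0.533, 0.001]
contact_force: [0.7, 0.4, 0.1]
finger_gap: 0.0505
grasp_force: 0.0
```

```bash
python3 m.py w11; python3 -c "
from h import *
print(arm.state()['contact_force'])"
```

```text
36.3 [ 0.5448 -0.2914  0.0304] 0.05029193969750197 yaw -19.524910892269638
wrist {'c': array([ 0.5811, -0.3142]), 'size': (86.9, 63.7), 'ang': 69.2, 'px': array([349.9, 227.4])} tool [0.0418 0.0093 0.0065]
top {'c': array([ 0.6097, -0.2692]), 'size': (23.6, 41.9), 'ang': 63.3, 'px': array([435.2, 202.1])}
[-0.2484 -0.4615 -0.3662]
```

>>> send_rows --deltas '[[[0.18,0.2,0,0,0,0,0],[0.18,0.2,0,0,0,0,0],[0.18,0.2,0,0,0,0,0],[0.18,0.1,0,0,0,0,0],[0.18,0,0,0,0,0,0]]]'

```text
time_s: 36.85
ee_pos: [0.5512, -0.2937, 0.0304]
tool_rot: [3.096, -0.533, 0.0]
contact_force: [-1.0, -0.0, 1.2]
finger_gap: 0.0504
grasp_force: 0.5
```

>>> send_rows --deltas '[[[0.18,0.1,0,0,0,0,0],[0.18,0.1,0,0,0,0,0],[0.18,0.1,0,0,0,0,0],[0.18,0,0,0,0,0,0]]]'

```text
time_s: 37.25
ee_pos: [0.5519, -0.2939, 0.0302]
tool_rot: [-3.095, 0.532, 0.009]
contact_force: [-10.3, 3.4, 7.1]
finger_gap: 0.0502
grasp_force: 5.1
```

>>> send_rows --deltas '[[[0.18,-0.5,0,0,0,0,0],[0.18,-0.4,0,-2,0,0,0],[0.18,0,0,-3,0,0,0],[-0.76,0,0,-1.4,0,0,0],[-0.76,0,0,0,0,0,-8.2],[-0.76,0,0,0,0,0,-8.2],[-0.76,0,0,0,0,0,-8.2],[-0.76,0,0,0,0,0,-8.2],[-0.76,0,0,0,0,0,-8.2],[-0.76,0,0,0,0,0,-8.2],[-0.76,0,0,0,0,0,-8.2],[-0.76,0,0,0,0,0,-8.2],[-0.76,0,0,0,0,0,-8.2],[-0.76,0,0,0,0,0,-8.2],[-0.76,0,0,0,0,0,-8.2],[-0.76,0,0,0,0,0,0]]]'

```text
time_s: 38.85
ee_pos: [0.5456, -0.2917, 0.0942]
tool_rot: [2.563, 1.816, 0.001]
contact_force: [0.4, 0.9, -0.4]
finger_gap: 0.0103
grasp_force: 0.0
```

```bash
python3 m.py w12
```

```text
38.9 [ 0.5456 -0.2916  0.0942] 0.010335627302241171 yaw 70.5102521780016
wrist {'c': array([ 0.582 , -0.3179]), 'size': (78.2, 58.1), 'ang': 67.2, 'px': array([392.5, 271.1])} tool [-0.0126  0.0431  0.0702]
top {'c': array([ 0.6042, -0.2693]), 'size': (30.7, 66.4), 'ang': 63.6, 'px': array([435.2, 203.4])}
```

>>> send_rows --deltas '[[[-0.76,-2.5,1.6,0,0,0,0],[-0.76,-2.5,1.6,0,0,0,0],[-0.76,-2.6,1.6,0,0,0,0],[-0.76,0,0,0,0,0,0],[-0.76,0,0,2.5,0,0,0],[-0.76,0,0,2.5,0,0,0],[-0.76,0,0,1.4,0,0,0],[-0.76,0,0,0,0,0,0],[-0.76,0.4,0,0,0,0,0],[-0.76,0.4,0,0,0,0,0],[-0.76,0.2,0,0,0,0,0],[-0.76,0.1,0,0,0,0,0],[-0.76,0,0,0,0,0,0]]]'

```text
time_s: 40.25
ee_pos: [0.5699, -0.3698, 0.0319]
tool_rot: [2.56, 1.815, 0.0]
contact_force: [-1.0, -3.7, 2.1]
finger_gap: 0.0105
grasp_force: 1.3
```

>>> send_rows --deltas '[[[-0.76,0.1,0,0,0,0,0],[-0.76,0.1,0,0,0,0,0],[-0.76,0.1,0,0,0,0,0],[-0.76,0,0,0,0,0,0]]]'

```text
time_s: 40.65
ee_pos: [0.57, -0.3695, 0.0319]
tool_rot: [2.558, 1.814, -0.005]
contact_force: [-3.6, -10.3, 3.0]
finger_gap: 0.0105
grasp_force: 5.6
```

>>> send_rows --deltas '[[[-0.76,-0.5,0,0,0,0,0],[-0.76,-0.8,0,-1,0,0,0],[-0.76,-1,0,-3,0,0,0],[-0.76,-1,0,-4,0,0,0],[-0.76,-1,0,-4,0,0,0],[-0.76,-1,0,-3,0,0,0],[-0.76,0,0,0,0,0,0],[-0.76,0,0,0,0,0,0]]]'

```text
time_s: 41.45
ee_pos: [0.5528, -0.4162, 0.1815]
tool_rot: [2.562, 1.816, 0.002]
contact_force: [-0.8, -0.2, -0.5]
finger_gap: 0.0103
grasp_force: 0.0
```

```bash
cat > chk.py <<'E'
from h import *
k=cam("wrist"); im=capture("wrist"); cv2.imwrite("pics/w13.png",im[...,::-1])
s=arm.state(); M=R.from_rotvec(s["tool_rot"]).as_matrix(); print(s["time_s"],s["ee_pos"])
hsv=cv2.cvtColor(im,cv2.COLOR_RGB2HSV).astype(int);H,S,V=hsv[...,0],hsv[...,1],hsv[...,2]
m=cv2.morphologyEx((((H<5)|(H>172))&(S>150)&(V>50)).astype(np.uint8),cv2.MORPH_CLOSE,np.ones((9,9)))
r=rect(k,m,.024); c=(np.r_[r["c"],.024]-s["ee_pos"])@M; print("plate",r,"tool",c)
def loc(px,z):
    g=w(k,px,z); return ((np.c_[g,np.full(len(g),z)]-s["ee_pos"])@M)[:,:2]
o=((H>=6)&(H<20)&(S>180)&(V>60)).astype(np.uint8)
# scan outward from the plate centre in the tool frame, listing colour class changes along rays
def pix(x,y,z): return p(k,(M@np.array([x,y,0])+s["ee_pos"])*[1,1,0]+[0,0,z])[0]
cls=np.where(m>0,1,np.where(o>0,2,0))
for off in (-.035,0,.035):
    line=[]; 
    for d in np.arange(.02,.06,.0005):
        a,b=pix(c[0]+off,c[1]+d,.024); line.append(cls[int(round(b)),int(round(a))] if 0<=b<480 and 0<=a<640 else 9)
    ch=[(round(.02+.0005*i,4),int(line[i])) for i in range(1,len(line)) if line[i]!=line[i-1]]; print("to long wall, off",off,ch)
for off in (-.02,0,.02):
    line=[]
    for d in np.arange(.04,.085,.0005):
        a,b=pix(c[0]+d,c[1]+off,.024); line.append(cls[int(round(b)),int(round(a))] if 0<=b<480 and 0<=a<640 else 9)
    ch=[(round(.04+.0005*i,4),int(line[i])) for i in range(1,len(line)) if line[i]!=line[i-1]]; print("to short wall, off",off,ch)
E
python3 chk.py
```

```text
41.5 [ 0.5522 -0.4154  0.1795]Traceback (most recent call last):
  File "chk.py", line 6, in <module>
    r=rect(k,m,.024); c=(np.r_[r["c"],.024]-s["ee_pos"])@M; print("plate",r,"tool",c)
  File "h.py", line 21, in rect
    k=1+np.argmax(s[1:,4]) if near is None else 1+np.argmin(np.linalg.norm(c[1:]-near,axis=1)+1e3*(s[1:,4]<60))
        ~~~~~~~~~^^^^^^^^^
    return _wrapfunc(a, 'argmax', axis=axis, out=out, **kwds)
    return bound(*args, **kwds)
ValueError: attempt to get argmax of an empty sequence
```

```bash
python3 - <<'E'
from h import *
k=cam("wrist"); im=cv2.imread("pics/w13.png"); hsv=cv2.cvtColor(im,cv2.COLOR_BGR2HSV)
for X in ([.5918,-.3053,.024],[.5858,-.3253,.024],[.597,-.3,.024],[.6402+.004,-.266,.035],[.625,-.32,.035],[.6,-.255,.035]):
    a,b=p(k,np.array(X))[0]; print(X,a.round(),b.round(),hsv[int(b),int(a)] if 0<=b<480 and 0<=a<640 else None)
m=(hsv[...,1]>170); print([np.unique(hsv[...,0][m],return_counts=True)])
E
```

```text
[0.5918, -0.3053, 0.024] 327.0 77.0 [  6 183 244]
[0.5858, -0.3253, 0.024] 328.0 106.0 [  6 184 244]
[0.597, -0.3, 0.024] 331.0 67.0 [  7 179 246]
[0.6442, -0.266, 0.035] 381.0 -12.0 None
[0.625, -0.32, 0.035] 376.0 79.0 [ 13 255 244]
[0.6, -0.255, 0.035] 315.0 -5.0 None
[(array([ 5,  6,  7,  8,  9, 10, 11, 12, 13, 14, 15, 17, 27, 47, 81, 90],
      dtype=uint8), array([  15, 5868, 4262,   47,   59,  427, 1327,  334,  829,  849,    8,
          1,    1,    1,    1,    1]))]
```

>>> send_rows --deltas '[[[-0.76,2,0,-1,0,0,0],[-0.76,2.5,0,-1,0,0,0],[-0.76,2.5,0,0,0,0,0],[-0.76,0,0,0,0,0,0],[-0.76,0,0,0,0,0,0]]]'

```text
time_s: 42.0
ee_pos: [0.5757, -0.3482, 0.1991]
tool_rot: [-2.559, -1.818, 0.001]
contact_force: [-0.3, 0.2, 0.5]
finger_gap: 0.0102
grasp_force: 0.0
```

```bash
sed -i 's/(H<5)|(H>172)/(H<9)|(H>172)/; s/H>=6/H>=9/' chk.py; python3 chk.py; python3 - <<'E'
from h import *
t=capture("top"); K=cam("top"); hsv=cv2.cvtColor(t,cv2.COLOR_RGB2HSV).astype(int);H,S,V=hsv[...,0],hsv[...,1],hsv[...,2]
for n,th in (("lifter_grip",.046),("lifter_tip",.003)): print(n,[w(K,d["xy"],th)[0] for d in nets.place_of("top",n)])
E
```

```text
42.05 [ 0.5755 -0.349   0.1992]
plate {'c': array([ 0.5921, -0.3063]), 'size': (109.7, 64.3), 'ang': 70.6, 'px': array([327.9, 163.6])} tool [0.0457 0.0019 0.1752]
to long wall, off -0.035 [(0.0315, 2), (0.0405, 0)]
to long wall, off 0 [(0.032, 2), (0.0405, 0)]
to long wall, off 0.035 [(0.032, 2), (0.0405, 0)]
to short wall, off -0.02 [(0.0555, 2), (0.064, 0)]
to short wall, off 0 [(0.0555, 2), (0.064, 0)]
to short wall, off 0.02 [(0.0485, 1), (0.0555, 2), (0.064, 0)]
lifter_grip [array([0.1494, 0.3572]), array([0.3862, 0.313 ]), array([0.6255, 0.1286])]
lifter_tip [array([0.2587, 0.3085]), array([0.4043, 0.3154]), array([0.4669, 0.3916]), array([0.8068, 0.0623])]
```

```bash
python3 -c "
from bench import job
print(job.hand_in())"
```

```text
the job is handed in; nothing more can be done
None
```

I handed the job in at about 42 s: the coral plate sits square in the orange corner to within about 1 mm by wrist camera, and the lifter lies flat at its old place. I viewed 13 pictures in all, over the limit of 10.

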